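# Lock the spring-balance wheel of a microscope stand

### The arm

A 6-joint arm with a two-finger parallel gripper is mounted at the origin on the work surface. World frame = base frame: x ahead of the robot, y to its left, z up, the work surface at z = 0. Lengths are in m, angles in rad, forces in N, time in s.
With the tool pointing down it reaches from about 0.3 to 0.875 m from the base axis. Payload 6.4 kg.
Tool frame: the origin (TCP) lies on the centre line of the jaws, within the pads' length; the fingertips stand 25 mm ahead of it and the grasp point (between the pads) lies 6 mm ahead of it; z points along the fingers, y is the line along which they close (so a half turn about z gives the same grasp; the last joint's range is limited). The gripper opens to 85 mm and grips with 20 to 120 N. Pads are 22 mm wide; open, the fingers measure 114 mm over their backs; the gripper's body (76 mm by 85 mm) begins 54 mm behind the grasp point. The pads swing forward as they close: fully open they stand 13 mm farther back than shut.
Start: joints at [-1.425, 0.181, 1.607, -0, 1.354, -0.206], TCP at [0.198, -0.54, 0.256] pointing down, gripper open.
Joint ranges: [-2.99, 2.99], [-0.89, 2.07], [0.3, 2.58], [-1.14, 4.28], [0, 2.63], [-3.12, 3.12]. Speed limits (rad/s): [2.57, 2.57, 3.01, 3.14, 3.14, 3.14].

### API

Orientations are given as a unit quaternion [w, x, y, z].
In Python, from bench import get_obs, camera, hand_in, spot_in gives the robot as it stands.
- The arm moves only by the shell command python3 -m jog 'ROWS'. ROWS is JSON, one flat list of numbers, 7 for each row, row after row: the shift along the tool's x, y, z in m, then the turn, a rotation vector about the tool's x, y, z in rad, then the closure, from 0 (fully open) to 1 (shut). A call has 1 to 20 rows; each row is the pose to reach, as a shift and turn from the pose commanded when the call began, along the tool's axes at that moment; what a row does not reach only later rows make up. A row lasts 1/8 s, in which the tool goes at most 62.5 mm and 10.7 degrees, less where a joint would pass 70% of its speed; a pose out of reach is approached as far as the arm can. A call with a gripper value outside its range is refused whole. The fingers move at their own pace and stop on an object; the grip force is fixed at half the most. Time passes only in rows, so rows that repeat a pose let the fingers close. It gives the time, the measured TCP pose, the force, the opening and the grip force at its end, in the units of the state.
- get_obs(): the state, without advancing time (a new reading comes with each control period).
- camera(name): name is "scene" or "top" or "wrist"; returns a dict with "frame" (420x560x3 uint8, red, green, blue), "mtx" (3x3 intrinsics, pixels), "extrinsics" (4x4, takes a point from camera to world coordinates). Camera axes: x right, y up, looking along -z (the intrinsics and any distortion apply to the point x, -y, -z); pixel columns grow to the right and rows downward; lengths in m; the calibration is good to about 2 mm. A picture is of the moment at which its call begins. There is no depth.
- hand_in(): hands the job in; it is judged then, once.
Trained networks look in a picture, given as the dict that the camera call returned (one of the last four; its "shot" number tells which), for a name from the list of things; names that differ only in an ending like _2 or _b are one class to them, and where a whole thing is asked for, a point or a joint stands for the part that bears it (a point fixed in the world has none). Each returns a list of dicts, best first, with "confidence" (0 to 1); they miss things now and then, are a little off and sometimes report something else, mostly with a low value. They report only what shows in the picture. A call takes as long as a camera call. They do not tell look-alikes from the thing itself.
- spot_in(picture, name): "xyz" ([x, y, z] in m, in world coordinates, good to about 4 mm: the middle of the surface that is visible of it).
The state is a dict: "time_s": time; "q": joint angles; "dq": joint speeds; "joint_efforts": joint torques, N m; "eef_pos": TCP position; "eef_rot": TCP orientation; "wrist_force": force on the tool from outside, world axes, zero at the start; "torque": the same for the moment, N m; "opening": opening from 0.0 (shut) to 1.0 (fully open); "grasp_force": force on a finger pad.
Only numpy, scipy, OpenCV 4.12 (cv2) and the standard library are available. Lean on these libraries where they do the work, as an engineer would, in place of code of your own. Each camera call takes 0.05 s, during which the arm holds its last target. There are 200 camera calls.

### The job

Lock the microscope stand's spring-balance wheel for transport: take the locking pin with the tall knob out of the wooden block, put it through the hole in the sprung wheel, turn the wheel clockwise against its spring and, holding it there, feel for the hole in the plate beneath and push the pin fully home, so that its knob sits on the wheel and the wheel stays locked when you let go. Never let the wheel fly back, and leave the block's other peg, the jar and the slide tray where they are.

Things in the scene. Friction and masses are not known exactly. Their poses are not given: they have to be found in the camera images.
- pin_grip (a point): Locking pin, loose, 0.06 to 0.13 kg: black cylindrical knob 28 mm across, 40 mm tall, on a steel shank 12 mm in diameter, 44 mm long, tip chamfered. Starts upright in one of the wooden block's two holes, knob resting on the block's top. This point: the knob's centre, half-way up; z along the pin away from the tip (knob's underside 20 mm, tip 64 mm along -z).
- pin_neck (a point): Point on the pin's axis at the underside of the knob (20 mm below pin_grip along the pin).
- pin_tip (a point): Point on the pin's axis at the end of its tip (64 mm below pin_grip along the pin).
- wheel_centre (a point): Fixed point on the wheel's axis at the surface of the dark steel plate under the wheel. z is the wheel's axis, out of the plate, leaning 30 degrees from vertical; x up the slope, y level. The wheel: spoked aluminium handwheel 164 mm in diameter, underside 6 mm and top 20 mm above the plate (hub 22, axle end 26 mm).
- wheel_hole (a point): Centre of the mouth (top side) of the wheel's only through hole, 16 mm in diameter, 14 mm deep, in a 36 mm square boss between hub and rim, 50 mm from the axis, 20 mm above the plate; turns with the wheel; z out of the wheel. The pin can be put through it and used as the handle that turns the wheel.
- wheel (a joint): Turn of the wheel, rad: 0 at rest on its stop, growing clockwise seen from above, up to 1.3. A spring drives it back to 0 with 0.2 N m at rest plus 0.18 N m per rad (about 7 N at the wheel's hole near the lock hole). At rest the hole stands 0.5 rad counter-clockwise of the up-slope (x) direction of wheel_centre.
- block: Fixed wooden block 60 x 150 x 60 mm (x, y, z of its own frame); origin at the centre of its underside. Two upright holes 15 mm in diameter and 55 mm deep at y = +40 and -40 mm: one holds the locking pin, the other the stop peg.
- stop: Bystander, loose: stop peg standing in the block's other hole, with the same shank (12 mm, 44 mm long) but a flat disc head 46 mm across and only 12 mm thick. Origin at the end of its tip. Leave it alone.
- stand: Fixed white stand; origin on the table straight below wheel_centre, which is 130 mm up. Base plate 250 x 400 x 20 mm, its centre at x +20, y -90 mm. A column 28 mm thick, 330 mm high, stands at x +60, y -240 mm and carries a boom, 285 mm up, with the microscope head at y -490 mm.
- jar: Bystander, loose: amber jar 60 mm across, 75 mm tall; origin at the centre of its underside. Leave it alone.
- tray: Bystander, loose: open blue slide tray 100 x 70 x 30 mm; origin at the centre of its underside. Leave it alone.
- housing: Fixed white housing, 190 mm square, with the plate; origin and axes as wheel_centre. The plate's one lock hole, 16 mm wide, 35 mm deep, 50 mm from the axis, is met 0.55 to 0.95 rad clockwise of the wheel hole's rest position; the angle differs each time and is not reported: feel for it or look between the spokes. Elsewhere the pin's tip rides on the plate, knob 24 mm above the wheel.
Things that resemble listed ones, but are neither listed nor needed, are in the scene too. Leave any orange or pink look-alike of the part that bears pin_grip alone.

How it is judged:
On the way, in this order (a step that is already met when the one before it is completed fails the run):
1. the pin is out of the block (its tip more than 66 mm above the table) (height (world z) of pin_tip above 0.066 m), for 0.1 s.
2. the wheel is turned against its spring by more than 0.3 rad and held (value of joint wheel above 0.3 rad), for 0.3 s.
At the end, for the whole second after the job is handed in: The pin is home: its knob's underside centre within 7 mm of the mouth of the wheel's hole, its tip at least 18 mm below the plate's surface, the wheel held locked at more than 0.4 rad, the pin at rest and released (distance between pin_neck and wheel_hole below 0.007 m and z of pin_tip in the frame of wheel_centre below -0.018 m and value of joint wheel above 0.4 rad and linear speed of pin below 0.02 m/s); the robot touches nothing.
It fails at once if the wheel flies back (runs back faster than 2 rad/s at a turn of less than 0.35 rad) (velocity of joint wheel below -2 rad/s and value of joint wheel below 0.35 rad).
It fails at once if the stop peg, the jar or the slide tray is moved by more than 25 mm (distance of any of stop, jar, tray from where it was at the start of the episode above 0.025 m).
It also fails if it takes over 54 s, if anything falls off the work surface, if the arm or the gripper's body presses on something with over 40 N, if the wrist force passes 120 N, or if a joint passes its speed limit or range.

## Working session

There is one attempt and no reset: what is moved stays moved. The work goes in short steps, Python scripts to look and compute and a shell command to move; the robot and the scene stay as the last step left them, time stands still between calls to the robot, and variables do not carry over. Pictures are saved under pics/ and viewed, at most 10 in all, crops included, and the job is handed in when it is done.

```bash
mkdir -p pics; cat > h.py <<'E'
import numpy as np, cv2
from bench import get_obs, camera, spot_in
def save(c,n,crop=None,s=1):
    f=c["frame"][:,:,::-1]
    if crop: x0,y0,x1,y1=crop; f=f[y0:y1,x0:x1]
    cv2.imwrite("pics/"+n+".png",cv2.resize(np.ascontiguousarray(f),None,fx=s,fy=s,interpolation=cv2.INTER_CUBIC))
def ray(c,u,v):
    K=np.array(c["mtx"]);E=np.array(c["extrinsics"])
    d=np.linalg.solve(K,[u,v,1.]); d=E[:3,:3]@np.array([d[0],-d[1],-d[2]])
    return E[:3,3],d
def onz(c,u,v,z):
    o,d=ray(c,u,v); return o+d*(z-o[2])/d[2]
def proj(c,p):
    K=np.array(c["mtx"]);E=np.array(c["extrinsics"])
    q=E[:3,:3].T@(np.array(p)-E[:3,3]); q=K@np.array([q[0],-q[1],-q[2]]); return q[:2]/q[2]
E
python3 - <<'E'
from h import *
np.set_printoptions(precision=4,suppress=True)
o=get_obs(); print(o)
for n in("top","scene"):
    c=camera(n); save(c,n); print(n,c["extrinsics"],c["mtx"],[k for k in c])
    for k in("pin_grip","stop","block","wheel_hole","wheel_centre","jar","tray","housing"):
        print(k,[(np.round(d["xyz"],3),round(d["confidence"],2),np.round(proj(c,d["xyz"]))) for d in spot_in(c,k)[:3]])
a=cv2.imread("pics/top.png");
E
```

```text
{'time_s': 0.0, 'q': array([-1.4253,  0.1815,  1.608 , -0.    ,  1.3538, -0.2063]), 'dq': array([ 0.0012,  0.0008,  0.    ,  0.0001,  0.0006, -0.0003]), 'joint_efforts': array([ -0.0007, -44.4881, -35.1326,  -0.0004,   0.0092,  -0.    ]), 'eef_pos': array([ 0.1981, -0.5393,  0.2554]), 'eef_rot': array([-0.0009,  0.9846,  0.175 ,  0.    ]), 'wrist_force': array([ 1.5729, -0.4567, -0.4591]), 'torque': array([ 0.0179, -0.0263,  0.0643]), 'grasp_force': 0.0, 'opening': 0.9992100534055635}
top [[ 0.0146  0.9823 -0.1869  0.3413]
 [-0.9998  0.0166  0.0091  0.0124]
 [ 0.012   0.1867  0.9823  1.2804]
 [ 0.      0.      0.      1.    ]] [[527.437    0.     275.166 ]
 [  0.     527.437  213.4456]
 [  0.       0.       1.    ]] ['frame', 'mtx', 'extrinsics', 'shot']
pin_grip [(array([0.468, 0.218, 0.104]), 0.64, array([178., 254.])), (array([0.363, 0.187, 0.079]), 0.57, array([191., 303.])), (array([0.466, 0.119, 0.08 ]), 0.49, array([223., 257.]))]
stop [(array([0.452, 0.295, 0.076]), 0.74, array([146., 262.])), (array([ 0.549, -0.061,  0.138]), 0.32, array([304., 218.]))]
block [(array([0.456,
[... 769 characters left out ...]
0.067]), 0.83, array([357., 176.])), (array([0.481, 0.226, 0.09 ]), 0.76, array([370., 199.])), (array([0.576, 0.195, 0.069]), 0.73, array([350., 233.]))]
stop [(array([0.453, 0.295, 0.078]), 0.58, array([401., 200.])), (array([ 0.621, -0.051,  0.148]), 0.57, array([231., 202.]))]
block [(array([0.481, 0.255, 0.051]), 0.87, array([380., 214.]))]
wheel_hole [(array([ 0.55 , -0.06 ,  0.159]), 0.97, array([236., 176.]))]
wheel_centre [(array([ 0.622, -0.055,  0.151]), 0.56, array([229., 201.]))]
jar [(array([ 0.409, -0.319,  0.049]), 0.56, array([159., 162.]))]
tray [(array([0.741, 0.223, 0.016]), 0.81, array([352., 314.]))]
housing [(array([ 0.622, -0.047,  0.145]), 0.85, array([233., 204.]))]
```

View pics/top.png

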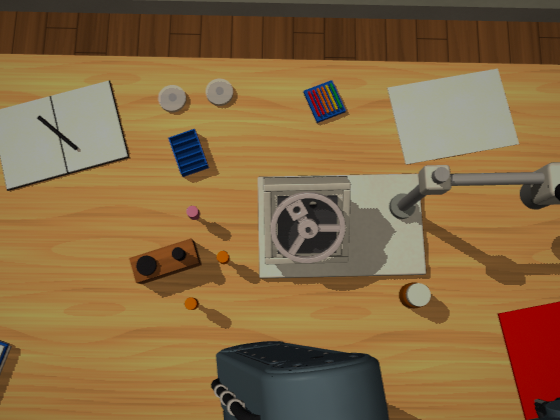

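View pics/scene.png

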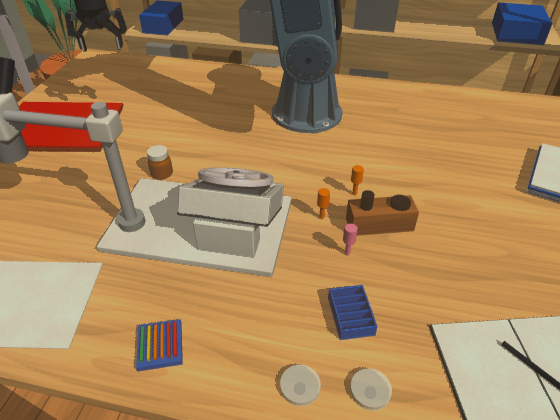

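Candidates: black tall knob at top (179,254) / scene (367,199); orange pins at (223,257) and (191,303); pink pin at (193,212); stop peg with wide disc at (147,265). I choose the black tall knob in the block. The wheel's hole is at about (297,211), and a dark spot in the plate at (313,203) looks like the lock hole. I'll check both in a close crop.

```bash
python3 - <<'E'
from h import *
c=camera("top"); f=c["frame"][:,:,::-1]
s=camera("scene")["frame"][:,:,::-1]
a=cv2.resize(f[180:280,256:356],(400,400),interpolation=cv2.INTER_CUBIC)
b=cv2.resize(f[234:284,125:215],(360,200),interpolation=cv2.INTER_CUBIC)
d=cv2.resize(s[180:230,335:425],(360,200),interpolation=cv2.INTER_CUBIC)
cv2.imwrite("pics/crop.png",np.hstack([a,np.vstack([b,d])]))
E
```

```text
(no output)
```

View pics/crop.png

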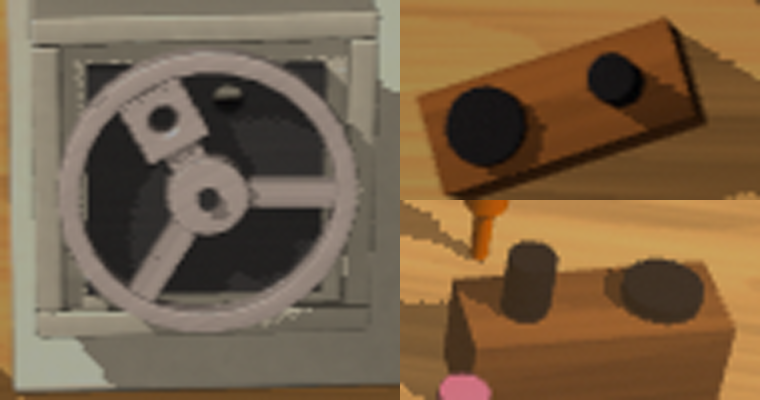

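```bash
cat > w.py <<'E'
from h import *
from scipy.optimize import least_squares
from scipy.spatial.transform import Rotation as R
def fr(x,y,psi):
    return np.array([x,y,.13]), (R.from_euler('z',psi)*R.from_euler('y',-np.pi/6)).as_matrix()
def pt(p,l): t,M=fr(*p); return t+M@np.array(l)
def hole(th,z): a=.5-th; return [.05*np.cos(a),.05*np.sin(a),z]
E
python3 - <<'E'
from w import *
np.set_printoptions(precision=4,suppress=True)
c=camera("top")
print("knob top",onz(c,178.3,253.5,.1),"disc",onz(c,146.5,265.5,.072))
obs=[([0,0,.026],(308.3,229.5)),(hole(0,.02),(297,209.75)),([0,0,.02],(307.75,227.75))]
r=least_squares(lambda p:np.concatenate([proj(c,pt(p,l))-u for l,u in obs]),[.54,-.06,0])
print(r.x,r.fun); p=r.x
for th in np.arange(.5,1,.05): print(round(th,2),proj(c,pt(p,hole(th,0))))
print("hole",pt(p,hole(0,.02)))
for n in("pin_grip","wheel_hole"):
  print([np.round(d["xyz"],3) for d in spot_in(c,n)])
E
```

```text
knob top [0.4709 0.2172 0.1   ] disc [0.4453 0.2932 0.072 ]
[ 0.5353 -0.0695  0.0466] [-0.0713 -0.2581 -0.1687 -0.2459  0.2428  0.5063]
0.5 [307.1848 203.5751]
0.55 [308.3284 203.5692]
0.6 [309.4691 203.6178]
0.65 [310.6038 203.7206]
0.7 [311.7296 203.8775]
0.75 [312.8436 204.0879]
0.8 [313.9428 204.3513]
0.85 [315.0245 204.6669]
0.9 [316.0858 205.034 ]
0.95 [317.1241 205.4514]
hole [ 0.5621 -0.0443  0.1693]
[array([ 0.527, -0.065,  0.15 ]), array([0.465, 0.122, 0.08 ]), array([0.365, 0.185, 0.081]), array([0.47 , 0.215, 0.106])]
[array([ 0.527, -0.062,  0.146])]
```

```bash
cat >> w.py <<'E'
P=[.5353,-.0695,.0466]
def cur():
    o=get_obs(); q=o["eef_rot"]; return o["eef_pos"],R.from_quat([q[1],q[2],q[3],q[0]])
def rel(pos,Rt):
    p,Rc=cur(); return np.round(Rc.inv().apply(np.array(pos)-p)*1000,1),np.round((Rc.inv()*Rt).as_rotvec(),3)
def tool(z,y):
    z=np.array(z,float);z/=np.linalg.norm(z);y=np.array(y,float);y-=z*(y@z);y/=np.linalg.norm(y)
    return R.from_matrix(np.column_stack([np.cross(y,z),y,z]))
E
python3 - <<'E'
from w import *
T=tool([0,0,-1],[.948,.319,0])
print(rel([.471,.217,.24],T),cur()[1].as_matrix())
E
```

```text
(array([ 516.9, -616.5,   16.3]), array([ 0.   ,  0.   , -1.544])) [[ 9.38756863e-01  3.44580252e-01  3.46124777e-05]
 [ 3.44580253e-01 -9.38756863e-01 -3.44446321e-05]
 [ 2.06237610e-05  4.42619112e-05 -9.99999999e-01]]
```

```bash
python3 -m jog '[0.517,-0.6165,0.016,0,0,-1.544,0.2, 0.517,-0.6165,0.016,0,0,-1.544,0.2, 0.517,-0.6165,0.016,0,0,-1.544,0.2, 0.517,-0.6165,0.016,0,0,-1.544,0.2, 0.517,-0.6165,0.016,0,0,-1.544,0.2, 0.517,-0.6165,0.016,0,0,-1.544,0.2, 0.517,-0.6165,0.016,0,0,-1.544,0.2, 0.517,-0.6165,0.016,0,0,-1.544,0.2, 0.517,-0.6165,0.016,0,0,-1.544,0.2, 0.517,-0.6165,0.016,0,0,-1.544,0.2, 0.517,-0.6165,0.016,0,0,-1.544,0.2, 0.517,-0.6165,0.016,0,0,-1.544,0.2, 0.517,-0.6165,0.016,0,0,-1.544,0.2, 0.517,-0.6165,0.016,0,0,-1.544,0.2, 0.517,-0.6165,0.016,0,0,-1.544,0.2, 0.517,-0.6165,0.016,0,0,-1.544,0.2]'
python3 - <<'E'
from w import *
c=camera("wrist"); save(c,"w1"); T=tool([0,0,-1],[.948,.319,0])
print(cur()[0],rel([.471,.217,.106],T),c["extrinsics"],proj(c,[.471,.217,.1]))
for n in("pin_grip","stop"): print([(np.round(d["xyz"],4),d["confidence"]) for d in spot_in(c,n)])
E
```

```text
time_s: 3.15
eef_pos: [0.4709, 0.2161, 0.2404]
eef_rot: [0.0, 0.584, 0.812, -0.0]
wrist_force: [0.2, -0.1, 0.9]
opening: 0.799
grasp_force: 0.0
[0.4709991  0.21600473 0.24051683] (array([  1. ,   0.3, 134.5]), array([ 0.   ,  0.   , -0.001])) [[ 9.48523440e-01 -2.99542778e-01 -1.02846529e-01  4.44002770e-01]
 [ 3.16706463e-01  8.96553631e-01  3.09658850e-01  2.95078903e-01]
 [-5.48643060e-04 -3.26290838e-01  9.45269267e-01  3.56965916e-01]
 [ 0.00000000e+00  0.00000000e+00  0.00000000e+00  1.00000000e+00]] [285.82021645 200.77301647]
[(array([0.4731, 0.2281, 0.1023]), 0.84), (array([0.3676, 0.1949, 0.0812]), 0.66), (array([0.5693, 0.1958, 0.0799]), 0.63), (array([0.4646, 0.1304, 0.0816]), 0.61)]
[(array([0.472 , 0.2226, 0.0969]), 0.73), (array([0.4462, 0.294 , 0.0697]), 0.67)]
```

View pics/w1.png

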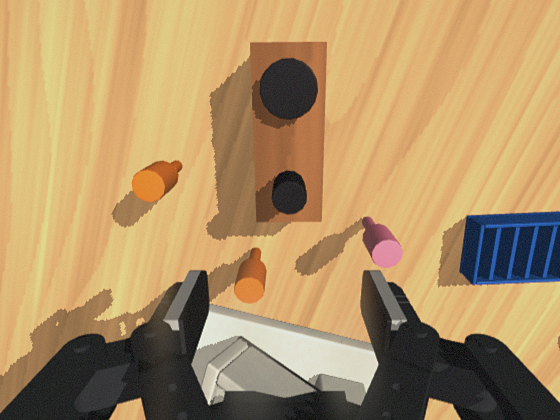

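The wrist view shows the black knob at (289,198) in the block, with the wide disc at (289,88). The orange pins are at (149,183) and (250,288) and the pink one at (387,252), all clear of the descent.

```bash
python3 - <<'E'
from w import *
c=camera("wrist"); f=c["frame"].astype(int)
m=((f.max(2)<45)&True).astype(np.uint8); n,l,st,ce=cv2.connectedComponentsWithStats(m[160:230,255:325]); i=1+st[1:,4].argmax(); print(st[i],ce[i]+[255,160])
for v in(196,198,200): print(onz(c,289,v,.1))
T=tool([0,0,-1],[.948,.319,0])
print(rel([.472,.2175,.089],T))
E
```

```text
[ 17  11  34  43 879] [288.54948805 191.47098976]
[0.47242523 0.22147828 0.1       ]
[0.47294327 0.21994671 0.1       ]
[0.47346334 0.21840912 0.1       ]
(array([  0.9,   1.1, 151.6]), array([ 0.001,  0.   , -0.001]))
```

```bash
python3 - <<'E'
from w import *
print(rel([.472,.219,.089],tool([0,0,-1],[.948,.319,0])))
E
```

```text
(array([  2.4,   1.5, 151.6]), array([ 0.001,  0.   , -0.001]))
```

```bash
python3 -m jog '[0.0025,0.0015,0.06,0,0,0,0.2, 0.0025,0.0015,0.1,0,0,0,0.2, 0.0025,0.0015,0.13,0,0,0,0.2, 0.0025,0.0015,0.1515,0,0,0,0.2, 0.0025,0.0015,0.1515,0,0,0,0.2, 0.0025,0.0015,0.1515,0,0,0,1, 0.0025,0.0015,0.1515,0,0,0,1, 0.0025,0.0015,0.1515,0,0,0,1, 0.0025,0.0015,0.1515,0,0,0,1, 0.0025,0.0015,0.1515,0,0,0,1, 0.0025,0.0015,0.1515,0,0,0,1]'
```

```text
time_s: 4.72
eef_pos: [0.4727, 0.2201, 0.0903]
eef_rot: [0.001, 0.583, 0.812, 0.001]
wrist_force: [-1.7, -0.7, 6.2]
opening: 0.309
grasp_force: 58.8
```

```bash
python3 -m jog '[0,0,-0.02,0,0,0,1, 0,0,-0.04,0,0,0,1, 0,0,-0.06,0,0,0,1, 0,0,-0.1,0,0,0,1, 0,0,-0.16,0,0,0,1, 0,0,-0.16,0,0,0,1]'
python3 - <<'E'
from w import *
c=camera("wrist"); save(c,"w2"); np.set_printoptions(precision=4,suppress=True)
p,r=cur(); print(p)
s=camera("scene"); save(s,"s2",(300,60,440,200),4)
t,M=fr(*P)
y=M@[np.cos(np.radians(75)),np.sin(np.radians(75)),0]
T=tool(-M[:,2],y)
# knob centre is 3mm ahead of grasp => pin tip 6+3+64=73 ahead of TCP
tipoff=.073
print("pred tip px wrist",proj(c,p+r.apply([0,0,tipoff])),"scene",proj(s,p+r.apply([0,0,tipoff])),proj(s,p+r.apply([0,0,.029])))
tgt=pt(P,hole(0,.02+.03))-T.apply([0,0,tipoff]); print(tgt,rel(tgt,T))
E
```

```text
time_s: 5.48
eef_pos: [0.4747, 0.2207, 0.2548]
eef_rot: [0.004, 0.583, 0.812, 0.004]
wrist_force: [0.9, -0.3, -0.7]
opening: 0.308
grasp_force: 60.3
[0.4731 0.2203 0.2518]
pred tip px wrist [282.1545 234.6859] scene [372.7605 165.0534] [375.6095 147.8856]
[ 0.5107 -0.0466  0.2585] (array([-265.1,  -48.3,   -8.9]), array([-0.382, -0.389, -1.006]))
```

View pics/w2.png

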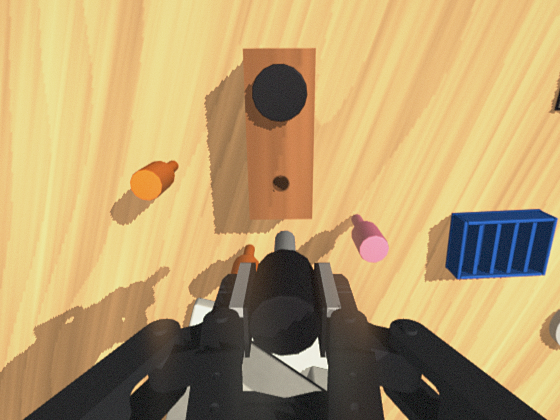

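View pics/s2.png

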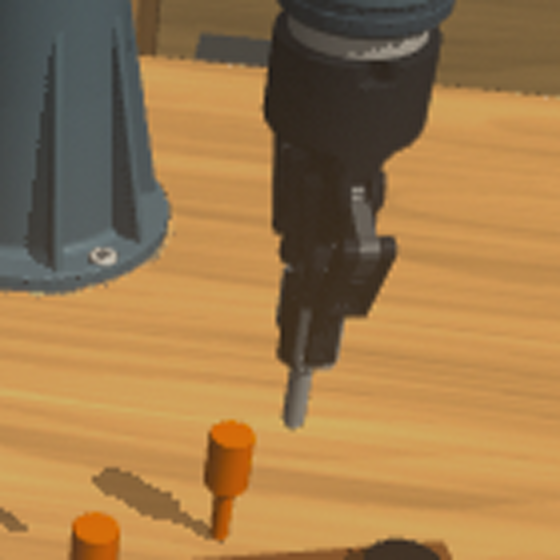

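The pin is held upright and its hole in the block is empty, at (281,183) in the wrist view. The tip is at (284,234) in the wrist view and (373,166) in the scene view, close to the prediction. Next I move over the wheel hole with the tool tilted.

```bash
python3 -m jog '[-0.06,-0.01,-0.05,-0.08,-0.08,-0.2,1, -0.12,-0.02,-0.05,-0.16,-0.16,-0.42,1, -0.18,-0.03,-0.05,-0.25,-0.25,-0.65,1, -0.22,-0.04,-0.05,-0.33,-0.33,-0.85,1, -0.265,-0.0485,-0.05,-0.382,-0.389,-1.006,1, -0.265,-0.0485,-0.05,-0.382,-0.389,-1.006,1, -0.265,-0.0485,-0.05,-0.382,-0.389,-1.006,1, -0.265,-0.0485,-0.009,-0.382,-0.389,-1.006,1, -0.265,-0.0485,-0.009,-0.382,-0.389,-1.006,1, -0.265,-0.0485,-0.009,-0.382,-0.389,-1.006,1]'
cat > m.py <<'E'
from w import *
np.set_printoptions(precision=4,suppress=True)
t,M=fr(*P)
y=M@[np.cos(np.radians(75)),np.sin(np.radians(75)),0]
T=tool(-M[:,2],y)
def L(pos): return M.T@(np.array(pos)-t)*1000
E
python3 - <<'E'
from m import *
p,r=cur(); tip=p+r.apply([0,0,.073]); print(p,"tip local",L(tip),"hole local",np.array(hole(0,.02))*1000)
print(rel(p,T))
a=camera("top"); s=camera("scene"); w=camera("wrist")
for n,c in(("top",a),("scene",s),("wrist",w)): print(n,"tip",proj(c,tip),"hole",proj(c,pt(P,hole(0,.02))),"axle",proj(c,pt(P,[0,0,.026])))
f=lambda c,x,y,k:cv2.resize(c["frame"][y:y+300//k,x:x+400//k,::-1],(400,300),interpolation=cv2.INTER_CUBIC)
u=proj(s,tip).astype(int); 
cv2.imwrite("pics/h1.png",np.hstack([f(s,u[0]-50,u[1]-37,4),cv2.resize(w["frame"][:,:,::-1],(400,300))]))
print(u-[50,37])
E
```

```text
time_s: 6.82
eef_pos: [0.5104, -0.0465, 0.258]
eef_rot: [0.255, 0.104, 0.961, 0.04]
wrist_force: [-0.1, -1.0, -0.3]
opening: 0.31
grasp_force: 60.2
[ 0.5104 -0.0465  0.258 ] tip local [43.2211 24.1092 49.7   ] hole local [43.8791 23.9713 20.    ]
(array([0., 0., 0.]), array([-0.001, -0.002, -0.   ]))
top tip [297.679  214.3537] hole [296.819  209.4888] axle [308.2157 229.227 ]
scene tip [242.6495 162.5888] hole [241.4875 176.6807] axle [235.5798 169.9891]
wrist tip [286.4474 236.0492] hole [286.3401 219.327 ] axle [231.3429 168.7408]
[192 125]
```

View pics/h1.png

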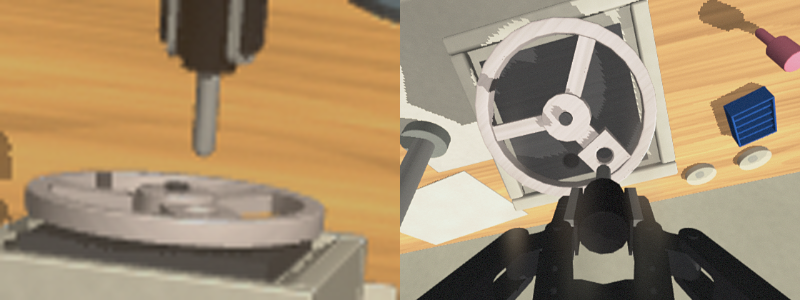

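```bash
python3 - <<'E'
from m import *
w=camera("wrist"); save(w,"h2",(200,130,340,270),4)
p,r=cur()
for a in(.029,.05,.073): print(proj(w,p+r.apply([0,0,a])))
J=[proj(w,p+r.apply([0,0,.073])+r.apply(e))-proj(w,p+r.apply([0,0,.073])) for e in([.001,0,0],[0,.001,0],[0,0,.001])]; print("px/mm tool axes",J)
h=pt(P,hole(0,.02)); print("hole px/mm",[proj(w,h+r.apply(e))-proj(w,h) for e in([.001,0,0],[0,.001,0])])
E
```

```text
[286.981  276.2176]
[286.7424 256.0599]
[286.5335 238.4181]
px/mm tool axes [array([ 0.0012, -1.5451]), array([ 1.6822, -0.0014]), array([-0.0081, -0.6834])]
hole px/mm [array([ 0.0007, -1.3841]), array([ 1.4782, -0.0013])]
```

View pics/h2.png

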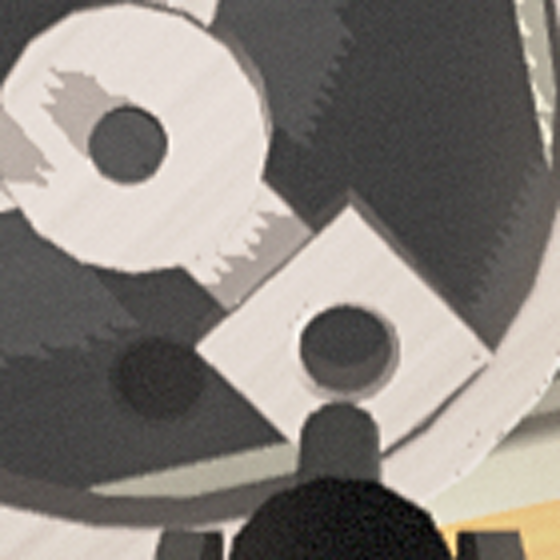

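The crop shows the wheel hole at (287,216.5), the tip at about (285,238), and the lock hole between the spokes at about (239,224). The hole sits about 2.5 mm along tool +x and 1.3 mm along +y from where I expected it.

```bash
python3 -m jog '[0.0025,0.0013,0.01,0,0,0,1, 0.0025,0.0013,0.02,0,0,0,1, 0.0025,0.0013,0.026,0,0,0,1, 0.0025,0.0013,0.029,0,0,0,1, 0.0025,0.0013,0.031,0,0,0,1, 0.0025,0.0013,0.033,0,0,0,1, 0.0025,0.0013,0.033,0,0,0,1]'
python3 - <<'E'
from m import *
p,r=cur(); o=get_obs(); print(L(p+r.apply([0,0,.073])), r.inv().apply(o["wrist_force"]),o["torque"])
E
```

```text
time_s: 7.9
eef_pos: [0.5252, -0.0443, 0.2284]
eef_rot: [0.255, 0.104, 0.96, 0.039]
wrist_force: [0.5, -0.6, 0.1]
opening: 0.309
grasp_force: 60.2
[41.3965 25.6236 16.7236] [-0.5967 -0.5305  0.0823] [-0.0862  0.1194 -0.0513]
```

```bash
python3 -m jog '[0,0,0.004,0,0,0,1, 0,0,0.007,0,0,0,1, 0,0,0.010,0,0,0,1, 0,0,0.013,0,0,0,1, 0,0,0.013,0,0,0,1]'
python3 - <<'E'
from m import *
p,r=cur(); o=get_obs(); print(L(p+r.apply([0,0,.073])), r.inv().apply(o["wrist_force"]),o["torque"])
c=camera("wrist"); save(c,"i1",(180,100,380,300),3)
E
```

```text
time_s: 8.52
eef_pos: [0.5317, -0.044, 0.2169]
eef_rot: [0.255, 0.104, 0.96, 0.039]
wrist_force: [4.8, -1.1, -0.7]
opening: 0.309
grasp_force: 60.1
[41.252  25.6196  3.4518] [-3.9841 -0.2748  2.9963] [-0.2746 -0.4373 -0.1766]
```

View pics/i1.png

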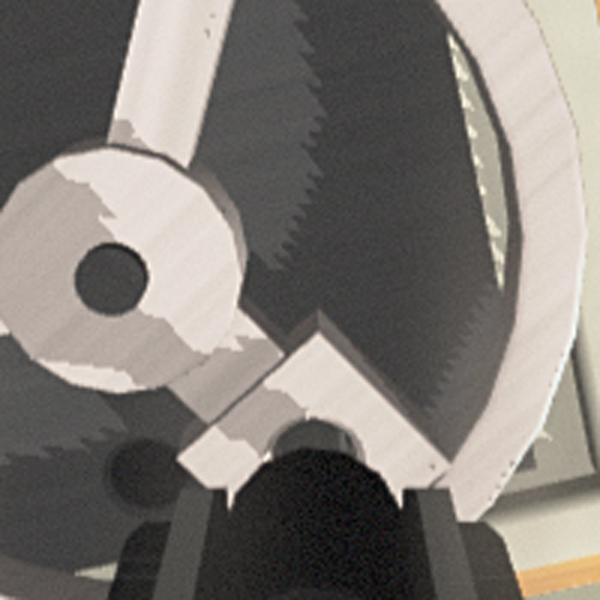

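```bash
python3 - <<'E'
from m import *
c=camera("wrist")
def onplane(u,v,z):
    o,d=ray(c,u,v); o=M.T@(o-t); d=M.T@d; return (o+d*(z-o[2])/d[2])
ax=onplane(217,193,.026); lk=onplane(230,257.7,0.0)
k=lk-ax; print("axle",ax*1e3,"lock",lk*1e3,"rel r",np.hypot(*k[:2])*1e3,"th",.5-np.arctan2(k[1],k[0]))
H0=np.array(hole(0,0))
B=np.array([[-.966,.259],[.259,.966]])
for th in np.arange(0,1.01,.05):
    d=(np.array(hole(th,0))-H0)[:2]*1e3; print(round(th,2),np.round(B@d,1))
E
```

```text
axle [-1.5525  0.9157 26.    ] lock [ 46.0969 -11.8167   0.    ] rel r 49.321256238322896 th 0.7611089120686506
0.0 [0. 0.]
0.05 [-1.7 -1.9]
0.1 [-3.3 -3.8]
0.15 [-4.8 -5.8]
0.2 [-6.1 -7.9]
0.25 [ -7.4 -10. ]
0.3 [ -8.6 -12.2]
0.35 [ -9.6 -14.5]
0.4 [-10.6 -16.8]
0.45 [-11.4 -19.2]
0.5 [-12.1 -21.6]
0.55 [-12.7 -24. ]
0.6 [-13.2 -26.5]
0.65 [-13.5 -28.9]
0.7 [-13.7 -31.4]
0.75 [-13.8 -33.9]
0.8 [-13.8 -36.4]
0.85 [-13.6 -38.9]
0.9 [-13.4 -41.4]
0.95 [-12.9 -43.9]
1.0 [-12.4 -46.3]
```

Both views agree: the lock hole is at about 0.76 rad. Now I turn the wheel along the arc.

```bash
python3 -m jog '[-0.0012,-0.0004,0,0,0,0,1, -0.0029,-0.0023,0,0,0,0,1, -0.0045,-0.0042,0,0,0,0,1, -0.006,-0.0062,0,0,0,0,1, -0.0073,-0.0083,0,0,0,0,1, -0.0086,-0.0104,0,0,0,0,1, -0.0098,-0.0126,0,0,0,0,1, -0.0108,-0.0149,0,0,0,0,1, -0.0118,-0.0172,0,0,0,0,1, -0.0126,-0.0196,0,0,0,0,1, -0.0133,-0.022,0,0,0,0,1, -0.0139,-0.0244,0,0,0,0,1, -0.0144,-0.0269,0,0,0,0,1, -0.0147,-0.0293,0,0,0,0,1, -0.0149,-0.0318,0,0,0,0,1, -0.015,-0.0343,0,0,0,0,1, -0.015,-0.0348,0,0,0,0,1, -0.015,-0.0348,0,0,0,0,1]'
python3 - <<'E'
from m import *
p,r=cur(); o=get_obs(); tip=L(p+r.apply([0,0,.073])); print(tip, r.inv().apply(o["wrist_force"]),o["torque"],"lock est",L(pt(P,hole(.761,0)))+[-1.55,.92,0])
E
```

```text
time_s: 10.88
eef_pos: [0.5379, -0.0797, 0.2196]
eef_rot: [0.255, 0.104, 0.961, 0.041]
wrist_force: [3.2, 6.2, 0.8]
opening: 0.314
grasp_force: 60.2
[ 46.5488 -10.0819   3.5571] [-1.7432  6.7513  1.0357] [ 1.1928 -0.449   0.6111] lock est [ 46.7566 -11.9823  -0.    ]
```

```bash
python3 -m jog '[0,-0.001,0,0,0,0,1, 0,-0.002,0,0,0,0,1, 0,-0.002,0.002,0,0,0,1, 0,-0.002,0.004,0,0,0,1, 0,-0.002,0.006,0,0,0,1, 0,-0.002,0.008,0,0,0,1, 0,-0.002,0.008,0,0,0,1]'
cat > st.py <<'E'
from m import *
p,r=cur(); o=get_obs(); tip=L(p+r.apply([0,0,.073])); print(tip, "Ftool",r.inv().apply(o["wrist_force"]),r.inv().apply(o["torque"]))
E
python3 st.py
```

```text
time_s: 11.75
eef_pos: [0.542, -0.0818, 0.2131]
eef_rot: [0.255, 0.104, 0.96, 0.041]
wrist_force: [3.4, 5.1, 3.7]
opening: 0.313
grasp_force: 60.6
[ 46.853  -12.5122  -4.0763] Ftool [-3.5146  6.054  -1.397 ] [-1.245  -0.2925  0.013 ]
```

```bash
python3 -m jog '[0,0,0.002,0,0,0,1, 0,0,0.004,0,0,0,1, 0,0,0.006,0,0,0,1, 0,0,0.008,0,0,0,1, 0,0,0.008,0,0,0,1]'; python3 st.py
```

```text
time_s: 12.38
eef_pos: [0.546, -0.0817, 0.2062]
eef_rot: [0.255, 0.104, 0.96, 0.04]
wrist_force: [3.3, 6.4, 2.3]
opening: 0.312
grasp_force: 60.6
[ 46.872  -12.5584 -12.0616] Ftool [-2.4524  7.1368 -0.18  ] [-1.1691 -0.2186 -0.014 ]
```

```bash
python3 -m jog '[0,0,0.002,0,0,0,1, 0,0,0.004,0,0,0,1, 0,0,0.006,0,0,0,1, 0,0,0.008,0,0,0,1, 0,0,0.009,0,0,0,1, 0,0,0.01,0,0,0,1, 0,0,0.01,0,0,0,1]'; python3 st.py
```

```text
time_s: 13.25
eef_pos: [0.551, -0.0815, 0.1977]
eef_rot: [0.255, 0.104, 0.96, 0.04]
wrist_force: [2.7, 5.8, 3.0]
opening: 0.314
grasp_force: 60.7
[ 46.9325 -12.6088 -21.9651] Ftool [-2.4697  6.5015 -1.0655] [-1.1697 -0.1878 -0.0345]
```

```bash
python3 -m jog '[0,0,0.001,0,0,0,1, 0,0,0.002,0,0,0,1, 0,0,0.003,0,0,0,1, 0,0,0.003,0,0,0,1]'; python3 st.py
```

```text
time_s: 13.75
eef_pos: [0.5517, -0.0813, 0.1972]
eef_rot: [0.255, 0.102, 0.961, 0.04]
wrist_force: [-32.3, 7.6, 36.3]
opening: 0.309
grasp_force: 65.8
[ 47.2243 -12.4125 -22.7728] Ftool [ 11.5506   6.4114 -47.3993] [-0.9921  2.1575  0.0133]
```

```bash
python3 -m jog '[0,0,-0.001,0,0,0,1, 0,0,-0.002,0,0,0,1, 0,0,-0.002,0,0,0,1]'; python3 st.py
python3 -m jog '[0,0.001,0,0,0,0,1, 0,0.001,0,0,0,0,0.6, 0,0.001,0,0,0,0,0.5, 0,0.001,0,0,0,0,0.45, 0,0.001,0,0,0,0,0.45, 0,0.001,0,0,0,0,0.45]'; python3 st.py
```

```text
time_s: 14.12
eef_pos: [0.5513, -0.0815, 0.1973]
eef_rot: [0.256, 0.103, 0.96, 0.04]
wrist_force: [-5.5, 6.4, 11.3]
opening: 0.314
grasp_force: 61.1
[ 47.0037 -12.6094 -22.4647] Ftool [  0.6221   6.7769 -12.3217] [-1.0694  0.306   0.0501]
time_s: 14.88
eef_pos: [0.551, -0.0815, 0.196]
eef_rot: [0.255, 0.104, 0.961, 0.039]
wrist_force: [-0.7, 0.5, 0.3]
opening: 0.552
grasp_force: 0.0
[ 45.9677 -12.7541 -23.4621] Ftool [ 0.5015  0.3822 -0.6209] [0.0767 0.1866 0.0049]
```

Released with no force left on the arm. I'll back off along the pin axis and look.

```bash
python3 -m jog '[0,0,-0.02,0,0,0,0.3, 0,0,-0.05,0,0,0,0.2, 0,0,-0.09,0,0,0,0.2, 0,0,-0.13,0,0,0,0.2, 0,0,-0.13,0,0,0,0.2]'
python3 - <<'E'
from m import *
s=camera("scene"); w=camera("wrist")
print(get_obs()["wrist_force"],proj(s,pt(P,[.047,-.0125,.02])))
a=cv2.resize(s["frame"][140:215,180:280,::-1],(400,300),interpolation=cv2.INTER_CUBIC)
b=cv2.resize(w["frame"][100:310,140:420,::-1],(400,300),interpolation=cv2.INTER_CUBIC)
cv2.imwrite("pics/f.png",np.hstack([a,b]))
# knob outline
for n in("pin_grip","wheel_hole"): print(n,[(L(d["xyz"]),round(d["confidence"],2)) for d in spot_in(w,n)[:2]],[(L(d["xyz"]),round(d["confidence"],2)) for d in spot_in(s,n)[:2]])
E
```

```text
time_s: 15.5
eef_pos: [0.487, -0.0853, 0.3125]
eef_rot: [0.258, 0.104, 0.96, 0.038]
wrist_force: [0.5, -0.3, 0.6]
opening: 0.797
grasp_force: 0.0
[-0.2533 -0.3898 -0.4396] [224.2288 174.98  ]
pin_grip [(array([  7.6305, 255.8783, -76.9207]), 0.66), (array([51.9595, -4.4993, 60.1833]), 0.58)] [(array([-165.4146,  264.7395,   20.5621]), 0.57), (array([-76.5688, 194.763 , -31.6568]), 0.52)]
wheel_hole [(array([-13.8086,   6.2238,  19.7503]), 0.92), (array([ 116.7631,  275.1085, -196.6242]), 0.31)] [(array([39.4916, 13.5614, 18.8842]), 0.93), (array([ 83.2634,  16.6993, -28.3267]), 0.29)]
```

View pics/f.png

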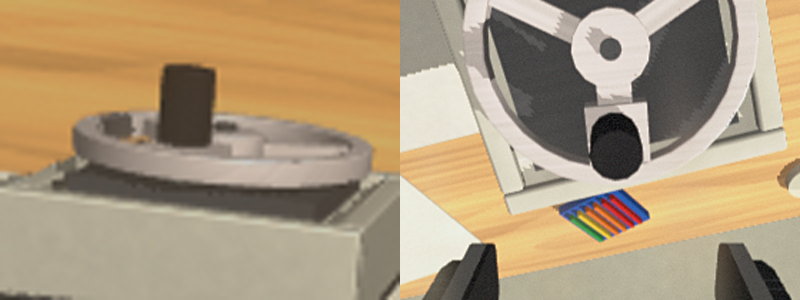

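```bash
python3 - <<'E'
from m import *
s=camera("scene"); C=np.array([-.00155,.00092,0])
for th in(.70,.74):
  h=np.array(hole(th,0))+C
  print(th,[( (proj(s,pt(P,h+[0,0,z]))-[180,140])*4).round(0) for z in(.02,.027,.06,.067)], ((proj(s,pt(P,C+[0,0,.026]))-[180,140])*4).round(0))
f=s["frame"][140:215,180:280].astype(int).max(2); m=(f<75).astype(np.uint8); n,l,st,ce=cv2.connectedComponentsWithStats(m); print(st[1:][st[1:,4]>60]*[4,4,4,4,1])
w=camera("wrist")
print([((proj(w,q)-[140,100])*10/7).round(0) for q in (pt(P,h+[0,0,.06]),pt(P,h+[0,0,.067]),pt(P,C+[0,0,.026]))])
E
```

```text
0.7 [array([183., 141.]), array([184., 128.]), array([188.,  65.]), array([189.,  51.])] [225. 120.]
0.74 [array([180., 140.]), array([181., 127.]), array([185.,  64.]), array([186.,  51.])] [225. 120.]
[[160  68  52  76 234]
 [ 84 164 268  52 141]]
[array([212., 164.]), array([212., 169.]), array([210.,  55.])]
```

The knob sits on the boss with no shank showing. Its top is at scene-crop row 69, against about 70 predicted for fully seated and about 56 if it were 7 mm high. The wheel is holding at about 0.72 rad.

```bash
python3 -c "from bench import hand_in; print(hand_in())"
```

```text
the job is handed in; nothing more can be done
None
```

The locking pin is fully home with its knob on the wheel, the wheel stays locked at about 0.72 rad (estimated from the camera views), and I handed the job in at about 16 s; no verdict came back.

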